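Jack up the plate reader and hold it

ROBOT

A 7-joint arm with a two-finger parallel gripper is mounted at the origin on the work surface. World frame = base frame: x ahead of the robot, y to its left, z up, the work surface at z = 0. Lengths are in m, angles in rad, forces in N, time in s.
With the tool pointing down it reaches from about 0.425 to 0.925 m from the base axis. Payload 6.8 kg.
Tool frame: the origin (TCP) lies on the front face of the gripper's body, between the roots of the fingers; the fingertips stand 73 mm ahead of it and the grasp point (between the pads) lies 54 mm ahead of it (env.nose_length is the distance from the TCP to the fingertips, in m); z points along the fingers, y is the line along which they close (so a half turn about z gives the same grasp; the last joint's range is limited). The gripper opens to 85 mm and grips with 20 to 120 N. Pads are 22 mm wide; open, the fingers measure 114 mm over their backs; the gripper's body (76 mm by 85 mm) begins 54 mm behind the grasp point. The pads swing forward as they close: fully open they stand 13 mm farther back than shut.
Start: joints at [-1.225, 0.477, 0.022, 1.555, -0.011, 1.109, -0.083], TCP at [0.296, 0.607, 0.304] pointing down, gripper open.
Joint ranges: [-2.96, 2.96], [-0.34, 2.1], [-1.41, 1.46], [0.24, 2.44], [-1.37, 4.51], [0.17, 1.92], [-2.96, 2.96]. Speed limits (rad/s): [2.39, 2.39, 3.14, 3.14, 3.14, 3.14, 3.14].

INTERFACE

Orientations are given as a unit quaternion [w, x, y, z].
In Python, from cell import env, kin, camera, calibration, job gives the robot as it stands. The module is installed in compiled form; this text tells all that it offers. Calls block until the motion is done:
- env.reach(position, orientation): joint-space move of the TCP to a pose.
- env.movel(position, velocity=0.15, rot=None, stop_force=None): straight line of the TCP; rot=None keeps the orientation; velocity is the mean speed in m/s. With stop_force (N) it stops when the force on the tool has changed by that much, and returns True; else False.
- env.goto_joints(angles): joint-space move.
- env.grip(opening, f_grip=None): finger opening in m; f_grip is the grip in N (None keeps the last); returns when the fingers have stopped.
- env.dwell(seconds).
- kin.inverse_kinematics(position, orientation): joint angles nearest the present ones, or None.
- env.get_state(): the state.
- camera(name): name is "side" or "top" or "wrist"; returns (picture, depth): 420x560x3 uint8, blue, green, red; 420x560 float32, m along the optical axis (not along the pixel's ray), 0 where there is no reading.
- calibration(name): a dict with "fx", "fy", "cx", "cy" (pixels), "rvec" (rotation vector, rad) and "tvec" (3), from world to camera coordinates, as OpenCV has them. Camera axes: x right, y down, z forward; pixel columns grow to the right and rows downward; lengths in m; the calibration is good to about 2 mm. A picture is of the moment at which its call begins: read the wrist's pose just before it. calibration takes no time and is no camera call; for the wrist camera it gives the pose at the moment of the call.
A pose or a line that the arm cannot do raises env.PlanningError and nothing moves.
- job.job_done(): hands the job in; it is judged then, once.
The state is a dict: "time": time; "qpos": joint angles; "joint_velocities": joint speeds; "joint_torque": joint torques, N m; "tcp_pos": TCP position; "orientation": TCP orientation; "force": force on the tool from outside, world axes, zero at the start; "torque": the same for the moment, N m; "opening": finger opening in m; "gripper_force": force on a finger pad.
Only numpy, scipy, OpenCV 4.12 (cv2) and the standard library are available. Lean on these libraries where they do the work, as an engineer would, in place of code of your own. Each camera call takes 0.05 s, during which the arm holds its last target. There are 200 camera calls.

TASK

One edge of the white plate reader has to come up so that a colleague can change its rubber feet. Move the red lever jack so that it stands flat on the bench with its handle up and its saddle centred under the red dot of the yellow lift bracket; then push the jack's handle right down once as a trial lift, let it come all the way back up, push it right down again and stay there: finish while still holding the handle down, with the reader raised on the jack alone. Do not touch the reader or its bracket with the arm, and do not disturb the other things on the bench.

Things in the scene. Friction and masses are not known exactly. Their poses are not given: they have to be found in the camera images.
- jack: Loose red lever jack, about 0.85 kg, on a bright metal base plate 260 x 90 x 12 mm. Origin: under the base plate, below the centre of the red pump block; z up, +x towards the saddle, -x towards the handle. The plate runs from x = -160 to +100 mm. The handle's pivot (axis along y) is at x = -36, z = 65 mm.
- jack_grip (a point): On the axis of the jack's red pump block, 70 mm above the jack's underside: where to take hold of the jack, fingers on the two faces that look along the jack's y. The block is 44 mm along the jack's x, 36 mm across y, from 12 to 92 mm above the underside; the jack balances within about 25 mm of it.
- jack_saddle: Saddle: black rubber disc of 36 mm diameter and 10 mm thickness on a steel ram, on the jack at x = +75, y = 0 mm; moves straight up and down in the jack. Its origin is 20 mm below its top face.
- saddle_top (a point): Centre of the saddle's top face. 56 mm above the bench with the handle up, so it passes 14 mm under the bracket; rises 5 mm for each 0.1 rad of handle, 30 mm in all.
- pump_handle (a joint): Angle of the jack's handle, rad: 0 fully up (as at the start; it then rises from its pivot at 0.45 rad above level towards -x of the jack), 0.6 fully down (0.15 rad below level). A spring and the load push it back up when let go. The saddle meets the bracket at about 0.28; loaded, full down takes 7 to 14 N on the paddle.
- handle_paddle: Yellow press paddle at the end of the handle, 44 x 44 x 12 mm; its origin is its centre, 130 mm from the handle's pivot along the handle; its z is the normal of its top face. It swings with the handle, its centre going from 121 mm to about 45 mm above the bench.
- paddle_top (a point): Centre of the paddle's top face: where to push.
- analyser: White plate reader with a dark lid, 320 x 300 mm and about 170 mm high, 3.5 to 5.5 kg, hinged along its far lower edge on a fixed plinth, so that the bracket's edge can be raised. Origin: in the middle of the hinge line, 12 mm above the bench; x along the hinge, +y horizontally towards the bracket's side (the side wall is 290 mm from the origin along y), z up.
- lift_mark (a point): Centre of the red dot on top of the yellow lift bracket's plate, 80 mm above the bench when the reader is down. Plate: level, 60 mm along the reader's x, 10 mm thick, 86 mm out from the side wall along the reader's y; the dot is 56 mm from the wall, 30 mm from the free edge. The bracket's place along the wall varies. The jack, fully pumped, lifts the mark about 16 mm.
- tube_rack: Bystander: orange tube rack with tubes, 100 x 200 x 95 mm, origin under its centre.
- tip_box: Bystander: blue pipette tip box, 85 x 120 x 85 mm, origin under its centre.
- reagent_jar: Bystander: white jar, 70 mm diameter, 85 mm high, origin under its centre.
- spare_foot: Bystander: spare grey foot with stud, 36 mm diameter, 32 mm high, origin under its centre.
- wash_bottle: Bystander: white bottle with red cap, 66 mm diameter, 150 mm high, origin under its centre.
- calculator: Bystander: black calculator, 150 x 85 x 20 mm, origin under its centre.

How it is judged:
On the way, in this order (a step that is already met when the one before it is completed fails the run):
1. the jack stands flat on the bench, handle up, its saddle within 15 mm of the lift mark seen from above (horizontal distance between saddle_top and lift_mark below 0.015 m and height (world z) of jack below 0.005 m and angle between jack's own z axis and vertical below 0.06 rad and value of joint pump_handle below 0.15 rad), for 0.2 s.
2. first stroke: handle right down (over 0.48 rad), the bracket raised by 7.5 mm or more (horizontal distance between saddle_top and lift_mark below 0.015 m and height (world z) of jack below 0.005 m and angle between jack's own z axis and vertical below 0.06 rad and value of joint pump_handle above 0.48 rad and height (world z) of lift_mark above 0.0875 m), for 0.2 s.
3. the handle is back up (under 0.15 rad) and the reader down again (all of step 1 and height (world z) of lift_mark below 0.083 m), for 0.2 s.
At the end, for the whole second after the job is handed in: The fingers press on the paddle (over 2 N) and hold the handle down (over 0.48 rad); the saddle carries load (over 5 N) within 15 mm of the lift mark seen from above, the mark is raised by 7.5 mm or more (over 87.5 mm above the bench), and the jack stands flat on the bench (all of step 2 and contact force between the fingers and handle_paddle above 2 N and contact force between jack_saddle and anything else above 5 N); the arm keeps its last pose, push and grip.
It fails at once if the arm touches the plate reader or its bracket (over 1 N) (contact force between any of the arm, the fingers and analyser above 1 N).
It fails at once if a bystander is moved by more than 30 mm (distance of any of tube_rack, tip_box, reagent_jar, spare_foot, wash_bottle, calculator from where it was at the start of the episode above 0.03 m).
It also fails if it takes over 62 s, if anything falls off the work surface, if the arm or the gripper's body presses on something with over 40 N, if the wrist force passes 120 N, or if a joint passes its speed limit or range.

## Working session

There is one attempt and no reset: what is moved stays moved. The work goes in short steps, each a Python script; the robot and the scene stay as the last script left them, time stands still between calls to the robot, and variables do not carry over. Pictures are saved under pics/ and viewed, at most 10 in all, crops included, and the job is handed in when it is done.

```bash
mkdir -p pics; cat > h.py <<'E'
import numpy as np, cv2
from cell import env, kin, camera, calibration, job
def cloud(name):
    c=calibration(name); img,d=camera(name)
    R,_=cv2.Rodrigues(np.array(c["rvec"],float)); t=np.array(c["tvec"],float).ravel()
    v,u=np.mgrid[0:d.shape[0],0:d.shape[1]]
    P=np.stack([(u-c["cx"])/c["fx"]*d,(v-c["cy"])/c["fy"]*d,d],-1)
    W=(P-t)@R; W[d<=0]=np.nan
    return img,d,W
E
python3 - <<'E'
from h import *
ims=[]
for n in("top","side"):
    i,d,W=cloud(n); cv2.imwrite(f"pics/{n}0.png",i); np.save(f"{n}.npy",W); 
    c=calibration(n);R,_=cv2.Rodrigues(np.array(c["rvec"],float)); print(n,c["fx"],-R.T@np.array(c["tvec"]).ravel())
    hsv=cv2.cvtColor(i,cv2.COLOR_BGR2HSV); 
s=env.get_state(); print(s)
E
```

```text
top 439.13640724001283 [0.37549284 0.05224978 1.47209327]
side 514.9562893304683 [-0.2379429   1.34556754  1.04729819]
{'time': 0.1, 'qpos': array([-1.22507958,  0.47770396,  0.02234206,  1.55632185, -0.01149655,
        1.10931798, -0.083106  ]), 'joint_velocities': array([ 9.85323309e-05, -1.07105189e-03, -1.23247365e-03, -3.36113974e-03,
        1.77871183e-03, -8.03415218e-04,  9.54409351e-04]), 'joint_torque': array([ 2.86585608e-03, -5.97756314e+01,  1.61300596e+00, -2.81958622e+01,
        1.28531578e-02,  4.99548813e-03,  2.65222830e-07]), 'tcp_pos': array([0.29574305, 0.60631074, 0.30304486]), 'orientation': array([-1.23548093e-04,  2.24958162e-01,  9.74368086e-01, -8.02018136e-04]), 'force': array([ 0.04391177, -0.01677295,  0.39390624]), 'torque': array([-0.05430229,  0.00831417, -0.02329598]), 'gripper_force': 0.0, 'opening': 0.08547542868750131}
```

View pics/top0.png

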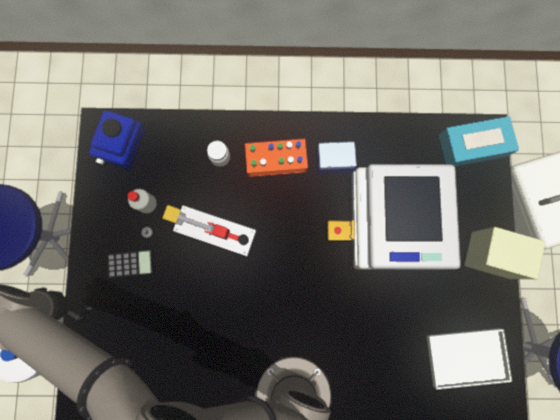

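View pics/side0.png

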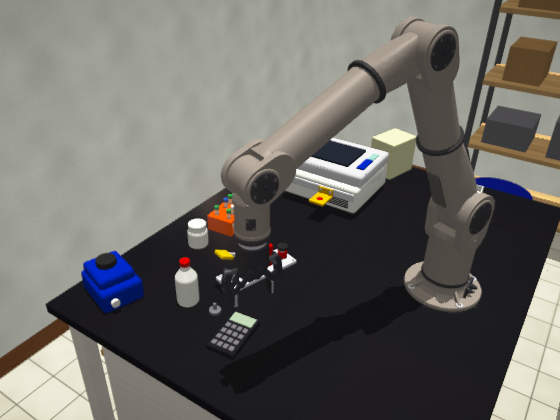

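The top view has up = +x and left = +y. The jack is at about (215,230), with its saddle at (244,240) and its paddle at (172,213). The bracket dot is at (338,230), and the path between jack and bracket is free. The side view confirms the layout, with the gripper partly hiding the jack.

```bash
cat > m.py <<'E'
from h import *
def blob(i,W,lo,hi,box=None,zr=(0.01,0.3)):
    hsv=cv2.cvtColor(i,cv2.COLOR_BGR2HSV)
    m=cv2.inRange(hsv,lo,hi)>0
    if lo[0]==0 and hi[0]<=10: m|=cv2.inRange(hsv,(172,lo[1],lo[2]),(180,255,255))>0
    m&=(W[...,2]>zr[0])&(W[...,2]<zr[1])
    if box is not None:
        (x0,x1,y0,y1)=box; m&=(W[...,0]>x0)&(W[...,0]<x1)&(W[...,1]>y0)&(W[...,1]<y1)
    return m
E
python3 - <<'E'
from m import *
i=cv2.imread("pics/top0.png");W=np.load("top.npy")
for n,(u,v) in dict(dot=(338,230),paddle=(172,213),saddle=(244,240),block=(216,231),reader=(362,220),rack=(276,157),jar=(218,153),bottle=(135,197),foot=(147,232),tip=(337,155),c1=(180,207),c2=(255,232),c3=(249,255),c4=(174,230)).items():
    print(n,np.round(W[v,u],3),i[v,u])
# white base plate
hsv=cv2.cvtColor(i,cv2.COLOR_BGR2HSV)
m=np.zeros(i.shape[:2],bool); m[195:265,160:262]=1
pl=m&(W[...,2]>0.005)&(W[...,2]<0.02)&(hsv[...,1]<40)&(hsv[...,2]>120)
p=W[pl];r=cv2.minAreaRect((p[:,:2]*1000).astype(np.float32));print("plate",len(p),np.median(p[:,2]),r)
mb=np.zeros_like(m); mb[215:245,322:354]=1
for nm,mm in(("brkt",mb&(hsv[...,0]>15)&(hsv[...,0]<40)&(hsv[...,1]>100)),("dot",mb&((hsv[...,0]<10)|(hsv[...,0]>170))&(hsv[...,1]>120)),("pad",m&(hsv[...,0]>15)&(hsv[...,0]<40)&(hsv[...,1]>100))):
    p=W[mm];p=p[~np.isnan(p[:,2])];print(nm,len(p),np.median(p,0),cv2.minAreaRect((p[:,:2]*1000).astype(np.float32)))
# reader wall orientation
c=np.zeros_like(m);c[160:275,350:470]=1
p=W[c&(W[...,2]>0.13)&(W[...,2]<0.22)];print("reader",cv2.minAreaRect((p[:,:2]*1000).astype(np.float32)))
cv2.imwrite("pics/topcrop.png",cv2.resize(i[190:275,150:370],None,fx=3.6,fy=3.6,interpolation=cv2.INTER_CUBIC))
E
```

```text
dot [ 0.518 -0.138  0.084] [ 73  80 223]
paddle [0.56  0.381 0.124] [ 74 187 220]
saddle [0.485 0.162 0.059] [55 57 59]
block [0.509 0.248 0.096] [ 64  68 222]
reader [ 0.545 -0.206  0.127] [244 243 242]
rack [0.762 0.063 0.054] [ 69 123 240]
jar [0.765 0.251 0.084] [240 242 242]
bottle [0.605 0.49  0.148] [ 56  59 208]
foot [0.51  0.485 0.021] [72 73 75]
tip [ 0.762 -0.136  0.089] [241 234 223]
c1 [ 0.599  0.386 -0.004] [41 43 47]
c2 [ 0.517  0.131 -0.004] [141 141 140]
c3 [ 0.439  0.149 -0.002] [43 42 41]
c4 [0.519 0.398 0.015] [201 201 202]
plate 1493 0.011476128404267165 ((521.2431640625, 267.1174621582031), (262.0244140625, 92.80876922607422), 72.14034271240234)
brkt 502 [ 0.51837348 -0.14771786  0.08021582] ((525.2958374023438, -149.61013793945312), (87.78297424316406, 73.4536361694336), 89.26799774169922)
dot 33 [ 0.51813981 -0.13509112  0.08157703] ((518.1128540039062, -136.28123474121094), (20.094026565551758, 16.235437393188477), 1.7068698406219482)
pad 242 [0.55998393 0.3864116  0.12451034] ((570.7059326171875, 401.1039123535156), (84.12863159179688, 54.844390869140625), 68.50308990478516)
reader ((558.87646484375, -345.2079772949219), (319.66583251953125, 286.9481201171875), 0.5367375612258911)
```

View pics/topcrop.png

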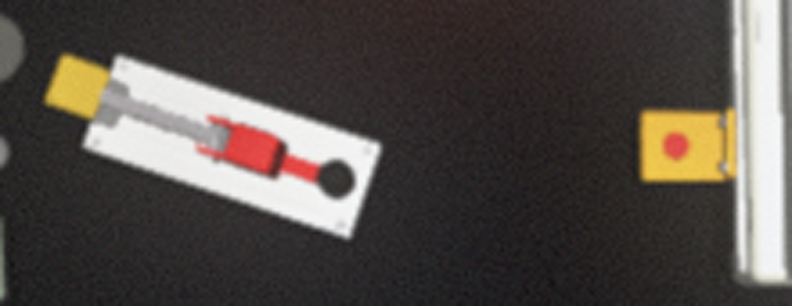

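The enlarged crop shows the jack yawed about 18° from the bracket's axis, and the bracket's dot clear. The measured heights agree with the text: block 0.096, saddle 0.059, dot 0.082. Next I'll check both from the wrist camera.

```bash
cat >> m.py <<'E'
from scipy.spatial.transform import Rotation as Ro
def quat(jyaw,flip):  # tool down, tool y along jack y (jack x axis at jyaw)
    a=jyaw+np.pi/2+(np.pi if flip else 0)
    y=np.array([np.cos(a),np.sin(a),0]);z=np.array([0,0,-1.]);x=np.cross(y,z)
    q=Ro.from_matrix(np.c_[x,y,z]).as_quat();return q[[3,0,1,2]]
E
python3 - <<'E'
from m import *
jy=np.radians(-107.86)
for f in(0,1):
    print(f,kin.inverse_kinematics([.512,.2385,.30],quat(jy,f)),kin.inverse_kinematics([.518,-.061,.15],quat(-np.pi/2,f)),kin.inverse_kinematics([.518,.1,.12],quat(-np.pi/2,f)))
c=calibration("wrist");R,_=cv2.Rodrigues(np.array(c["rvec"],float));s=env.get_state()
q=s["orientation"];T=Ro.from_quat(q[[1,2,3,0]]).as_matrix()
print("cam in tool",T.T@(-R.T@np.array(c["tvec"]).ravel()-s["tcp_pos"]),(R@T).round(2),c["fx"])
E
```

```text
0 [-0.90793136  0.31663235  0.45064633  1.85183116 -0.16095644  1.00883148
 -0.70237449] [-0.39685525  0.48086392  0.49891399  2.07330184 -0.36373608  0.67139178
  0.34284932] [-6.09054018e-01  5.23423993e-01  3.80712175e-01  2.06728835e+00
 -3.31001371e-01  6.08342831e-01 -5.09121746e-04]
1 [-0.42290906  0.30709907 -0.15175566  1.81937902  0.05368693  1.01907353
  2.23405105] [-0.85078539  0.89757991  1.26553843  2.09660149 -1.05646768  1.0284223
 -2.1493079 ] [-0.12761249  0.50351038 -0.22596112  2.03440896  0.18641787  0.6227371
  2.66325915]
cam in tool [ 7.48220539e-02 -1.39618804e-06 -7.04902867e-02] [[ 0.    1.   -0.  ]
 [-0.96  0.   -0.29]
 [-0.29  0.    0.96]] 309.5516988265389
```

```bash
python3 - <<'E'
from m import *
jy=np.radians(-107.86)
def look(tag):
    i,d,W=cloud("wrist");cv2.imwrite(f"pics/w_{tag}.png",i);np.save(f"w_{tag}.npy",W)
    h=cv2.cvtColor(i,cv2.COLOR_BGR2HSV);v=~np.isnan(W[...,2])
    return i,W,h,v
env.reach([.518,-.03,.33],quat(-np.pi/2,0))
i,W,h,v=look("b")
red=((h[...,0]<10)|(h[...,0]>170))&(h[...,1]>120)&v
p=W[red&(W[...,1]<0)&(W[...,0]>.45)&(W[...,0]<.6)];print("dot",len(p),p.mean(0) if len(p) else 0)
ye=(h[...,0]>15)&(h[...,0]<40)&(h[...,1]>100)&v&(W[...,1]<0)&(abs(W[...,2]-.08)<.006);p=W[ye];print("br",len(p),p.min(0),p.max(0),cv2.minAreaRect((p[:,:2]*1000).astype(np.float32)))
env.reach([.512,.2385,.33],quat(jy,0))
i,W,h,v=look("a")
red=((h[...,0]<10)|(h[...,0]>170))&(h[...,1]>120)&v&(abs(W[...,2]-.092)<.006)
p=W[red];print("block",len(p),p.mean(0),cv2.minAreaRect((p[:,:2]*1000).astype(np.float32)))
pl=v&(abs(W[...,2]-.012)<.004)&(h[...,1]<40)&(h[...,2]>120)&(np.hypot(W[...,0]-.52,W[...,1]-.267)<.17);p=W[pl];print("plate",len(p),np.median(p[:,2]),cv2.minAreaRect((p[:,:2]*1000).astype(np.float32)))
sd=v&(abs(W[...,2]-.056)<.005)&(h[...,2]<110)&(np.hypot(W[...,0]-.489,W[...,1]-.167)<.05);p=W[sd];print("saddle",len(p),p.mean(0))
print(env.get_state()["time"],env.get_state()["tcp_pos"])
a=cv2.imread("pics/w_a.png");b=cv2.imread("pics/w_b.png");cv2.imwrite("pics/ab.png",cv2.resize(np.hstack([a,b]),(800,300)))
E
```

```text
dot 274 [ 0.51978878 -0.1325874   0.08041941]
br 2748 [ 0.48944687 -0.17791981  0.07410013] [ 0.5495147  -0.10386176  0.08597209] ((519.395751953125, -141.07666015625), (59.859466552734375, 74.0572738647461), 0.9484022855758667)
block 1365 [0.51533834 0.23941156 0.0922487 ] ((657.501220703125, 161.32931518554688), (121.55713653564453, 366.67578125), 48.84962844848633)
plate 10402 0.012611816054124614 ((521.4801025390625, 268.0150146484375), (259.4931640625, 89.99839782714844), 71.92938232421875)
saddle 642 [0.48934382 0.16898879 0.05641671]
3.6417 [0.51259066 0.236529   0.3301576 ]
```

View pics/ab.png

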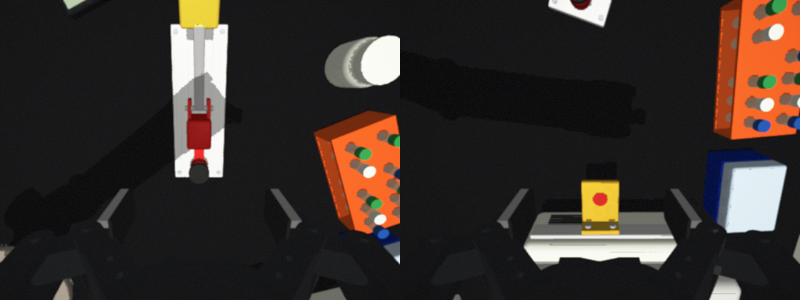

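Picture a (left) shows the jack aligned with the tool, with its block at about (199,130) and saddle at (199,173). Picture b shows the bracket dot at (600,200) with free bench in front of it. The measurements agree within 2 mm: jack origin (0.512,0.2395), yaw −108°, dot (0.519,−0.134,0.080). I'll grasp the jack, lift it and check it before inserting.

```bash
python3 - <<'E'
from m import *
jy=np.radians(71.93-180); q=quat(jy,0); o=np.array([.5122,.2395])
env.movel([*o,.20],velocity=.12,rot=q)
env.movel([*o,.124],velocity=.08)
s=env.get_state();print(s["tcp_pos"],s["force"])
env.grip(0.03,60)
s=env.get_state();print(s["opening"],s["gripper_force"],s["force"],s["tcp_pos"])
env.movel([*o,.154],velocity=.06)
s=env.get_state();print(s["force"],s["torque"],s["opening"])
d=np.array([.5190,-.134]);t=np.radians(-89.3);x=np.array([np.cos(t),np.sin(t)]);tgt=d-.075*x
env.movel([*(tgt-.11*x),.154],velocity=.13,rot=quat(t,0))
env.dwell(.3)
s=env.get_state();print(s["time"],s["tcp_pos"],s["force"],s["torque"],tgt)
i,_,W=cloud("wrist");cv2.imwrite("pics/w_c.png",i)
h=cv2.cvtColor(i,cv2.COLOR_BGR2HSV);v=~np.isnan(W[...,2]);W0=W-[*(tgt-.11*x),0]
X=W0[...,:2]@x;Y=W0[...,:2]@np.array([-x[1],x[0]])
pl=v&(abs(Y)<.06)&(X>-.19)&(X<.12)&(abs(W[...,2]-.042)<.02)&(h[...,1]<40)&(h[...,2]>110)
p=W[pl];A=np.c_[X[pl],Y[pl],np.ones(pl.sum())];print("plane",pl.sum(),np.linalg.lstsq(A,p[:,2],rcond=None)[0])
print("rect",cv2.minAreaRect((np.c_[X[pl],Y[pl]]*1000).astype(np.float32)))
sd=v&(abs(X-.075)<.035)&(abs(Y)<.035)&(abs(W[...,2]-.086)<.012)&(h[...,2]<110);print("saddle",sd.sum(),W[sd].mean(0),X[sd].mean(),Y[sd].mean())
E
```

```text
[0.51256835 0.23961873 0.1244542 ] [0.1838768  0.07242701 0.45779027]
0.035405605143883585 60.874797105789185 [0.737645   0.33051614 1.99351216] [0.51258185 0.23955424 0.12435702]
[-0.3134572   0.05456837 -7.12816764] [-0.18600031  0.06024639 -0.03546589] 0.035178482908150024
9.0333 [0.51672436 0.05131508 0.15397111] [ 0.32095474  0.15534903 -7.47872625] [-0.1846918  -0.01031476 -0.00383949] [ 0.51808372 -0.0590056 ]
plane 25233 [0.00266901 0.00082807 0.04220118]
rect ((-19.04510498046875, -0.3688545227050781), (226.05043029785156, 90.0959243774414), 0.04248905926942825)
saddle 145 [ 0.51719686 -0.00729944  0.08180037] 0.05828686906197108 -0.00025510278612953934
```

View pics/w_c.png

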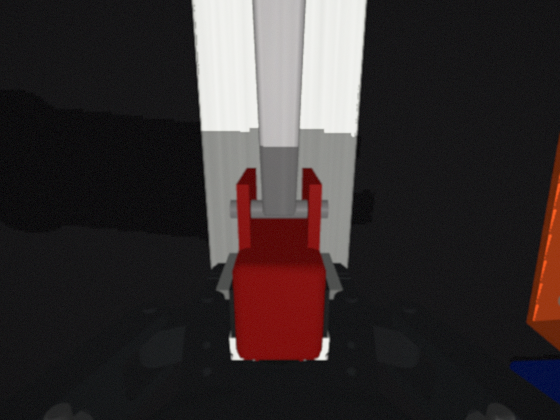

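The jack hangs level (slope below 0.003 rad) and centred between the fingers; the block at about (280,300) hides the saddle. I'll lower it to 6 mm clearance and check the saddle from the fixed cameras.

```bash
python3 - <<'E'
from m import *
d=np.array([.5190,-.134]);t=np.radians(-89.3);x=np.array([np.cos(t),np.sin(t)]);tgt=d-.075*x
env.movel([*(tgt-.11*x),.130],velocity=.08); env.dwell(.2)
s=env.get_state();print(s["tcp_pos"]); e=s["tcp_pos"][:2]
for n in("top","side"):
    i,_,W=cloud(n);cv2.imwrite(f"pics/{n}1.png",i)
    h=cv2.cvtColor(i,cv2.COLOR_BGR2HSV);v=~np.isnan(W[...,2]);r=W[...,:2]-e
    X=r@x;Y=r@np.array([-x[1],x[0]])
    sd=v&(X>.03)&(X<.12)&(abs(Y)<.04)&(abs(W[...,2]-.062)<.006)&(h[...,2]<110)
    if sd.sum(): print(n,"saddle",sd.sum(),np.median(W[sd][:,2]),cv2.minAreaRect((np.c_[X[sd],Y[sd]]*1000).astype(np.float32)))
    pl=v&(X>.02)&(X<.13)&(abs(Y)<.06)&(abs(W[...,2]-.018)<.006)&(h[...,1]<40)&(h[...,2]>100)
    if pl.sum(): print(n,"plate front",pl.sum(),np.percentile(X[pl],[2,98]),np.percentile(Y[pl],[2,98]),np.median(W[pl][:,2]))
    c=calibration(n);o,_=cv2.projectPoints(np.array([[*(e+.075*x),.062]]),np.array(c["rvec"],float),np.array(c["tvec"],float),np.array([[c["fx"],0,c["cx"]],[0,c["fy"],c["cy"]],[0,0,1]]),None);u,w=o.ravel().astype(int);print(n,u,w)
    k=i[max(w-40,0):w+40,max(u-50,0):u+50];cv2.imwrite(f"pics/{n}1c.png",cv2.resize(k,(400,320),interpolation=cv2.INTER_CUBIC))
cv2.imwrite("pics/c1.png",np.hstack([cv2.imread("pics/top1c.png"),cv2.imread("pics/side1c.png")]))
E
```

```text
[0.51705448 0.05100364 0.13034843]
top saddle 75 0.061756311334462285 ((76.80766296386719, -3.981926918029785), (29.164953231811523, 29.334962844848633), 89.49241638183594)
top plate front 210 [0.06065881 0.10100305] [-0.04445413  0.04188462] 0.01813993489617581
top 301 230
side saddle 8 0.060603933139907924 ((77.9946517944336, -8.856819152832031), (38.25788116455078, 12.102505683898926), 45.91469955444336)
side plate front 121 [0.02239347 0.09729458] [-0.04614665 -0.01103561] 0.017504249506952157
side 304 214
```

View pics/c1.png

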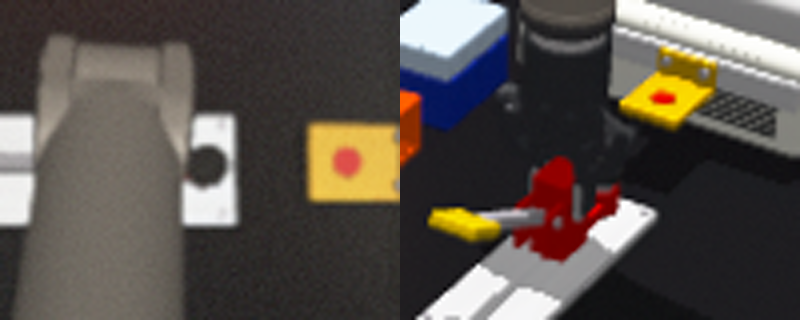

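The left picture shows the saddle at (208,166) in line with the dot at (347,162). The right picture shows it low and level in front of the bracket. I'll insert the jack, set it down, release it and re-measure.

```bash
python3 - <<'E'
from m import *
d=np.array([.5190,-.134]);t=np.radians(-89.3);x=np.array([np.cos(t),np.sin(t)]);tgt=d-.075*x+[.0008,0]
print(env.movel([*tgt,.130],velocity=.08,stop_force=8)); env.dwell(.2)
s=env.get_state();print(s["tcp_pos"],s["force"])
print(env.movel([*tgt,.123],velocity=.02,stop_force=6))
s=env.get_state();print(s["tcp_pos"],s["force"])
env.grip(.085); p=env.get_state()["tcp_pos"]
env.movel([*p[:2],.25],velocity=.12)
env.reach([.518,.02,.33],quat(t,0)); env.dwell(.2)
i,_,W=cloud("wrist");cv2.imwrite("pics/w_d.png",i)
s=env.get_state();print(s["time"],s["tcp_pos"],s["force"])
h=cv2.cvtColor(i,cv2.COLOR_BGR2HSV);v=~np.isnan(W[...,2]);r=W[...,:2]-tgt
X=r@x;Y=r@np.array([-x[1],x[0]])
pl=v&(abs(Y)<.07)&(X>-.2)&(X<.12)&(abs(W[...,2]-.012)<.006)&(h[...,1]<40)&(h[...,2]>100)
A=np.c_[X[pl],Y[pl],np.ones(pl.sum())];print("plane",pl.sum(),np.linalg.lstsq(A,W[pl][:,2],rcond=None)[0],cv2.minAreaRect((np.c_[X[pl],Y[pl]]*1000).astype(np.float32)))
red=((h[...,0]<10)|(h[...,0]>170))&(h[...,1]>120)&v&(abs(Y)<.04)
b=red&(abs(W[...,2]-.092)<.004)&(abs(X)<.04);print("block",b.sum(),cv2.minAreaRect((np.c_[X[b],Y[b]]*1000).astype(np.float32)))
b=red&(abs(W[...,2]-.08)<.006)&(abs(X-.075)<.02);print("dot",b.sum(),X[b].mean(),Y[b].mean(),W[b].mean(0))
ye=(h[...,0]>15)&(h[...,0]<40)&(h[...,1]>100)&v&(X<-.1)&(abs(Y)<.05);print("pad",ye.sum(),W[ye].min(0),W[ye].max(0),X[ye].min(),X[ye].max(),Y[ye].mean())
E
```

```text
False
[ 0.5188968  -0.05859911  0.12999668] [-0.16346119  0.49334405 -7.86628811]
True
[ 0.51912122 -0.05897206  0.12430428] [-0.05796589 -0.4575002   5.03750279]
14.425 [0.51751414 0.01879128 0.32890009] [ 0.58209888  0.55113939 -0.40018686]
plane 7471 [0.00018498 0.00016903 0.01264238] ((-29.459442138671875, -0.24364852905273438), (259.9549560546875, 90.03252410888672), 0.003944406285881996)
block 1132 ((0.05109214782714844, 0.4691143035888672), (43.57318878173828, 34.59541702270508), 0.33664995431900024)
dot 234 0.07505146430686399 -0.0002534553525311408 [ 0.51954719 -0.13405456  0.08156781]
pad 2723 [ 0.48302402  0.07301137 -0.00164183] [0.55120477 0.12719749 0.13793161] -0.18587752136784483 -0.1321720327926831 0.00023237004165160274
```

View pics/w_d.png

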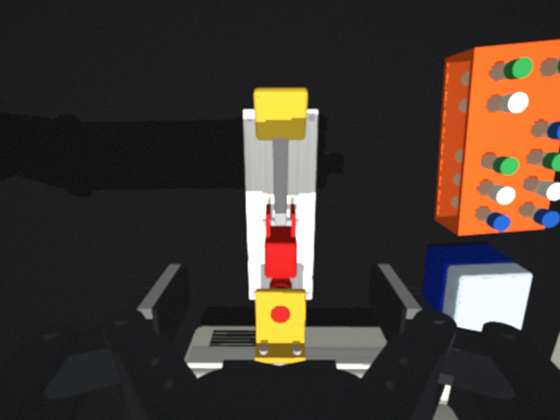

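The jack stands flat with its saddle within about 1 mm of the dot; the dot is at (280,314) and the paddle at (280,112). Next come the two strokes along the paddle's arc with the fingers shut.

```bash
cat > p.py <<'E'
from m import *
t=np.radians(-89.3);x=np.array([np.cos(t),np.sin(t)]);O=np.array([.5192,-.059])
def tip(th,up=0):
    a=.45-th; X=-.036-.130*np.cos(a)+.006*np.sin(a); Z=.065+.130*np.sin(a)+.006*np.cos(a)
    return [*(O+X*x),Z+up+env.nose_length]
def rep(m):
    s=env.get_state();print(m,round(s["time"],2),s["tcp_pos"].round(4),s["force"].round(1))
def down():
    for th in(.15,.3,.45,.59):
        env.movel(tip(th,-.001),velocity=.06);rep(th)
def mark(n="top"):
    i,_,W=cloud(n);h=cv2.cvtColor(i,cv2.COLOR_BGR2HSV)
    r=((h[...,0]<10)|(h[...,0]>170))&(h[...,1]>120)&(np.hypot(W[...,0]-.519,W[...,1]+.134)<.015)
    print("dot",n,r.sum(),W[r].mean(0) if r.sum() else "");return i
E
python3 - <<'E'
from p import *
env.grip(0,40); mark()
env.movel(tip(0,.05),velocity=.15,rot=quat(t,0))
print(env.movel(tip(0,-.01),velocity=.04,stop_force=2));rep("touch")
down(); env.dwell(.4);rep("held")
mark();i=mark("side");cv2.imwrite("pics/side2.png",i[120:320,200:400])
E
```

```text
dot top 33 [ 0.51850034 -0.13573673  0.0807872 ]
False
touch 17.76 [0.5175 0.0914 0.1898] [-0.8  0.3  2.3]
0.15 18.11 [0.517  0.1    0.1803] [-1.   0.6  0.9]
0.3 18.58 [0.5177 0.1043 0.1618] [-1.6 -1.8  9.8]
0.45 19.06 [0.5177 0.1064 0.1426] [-2.1 -4.  11. ]
0.59 19.51 [0.5177 0.1059 0.1248] [-3.4 -2.6 15.1]
held 19.91 [0.5177 0.1059 0.1248] [-2.8 -2.7 14.9]
dot top 35 [ 0.51840923 -0.13918382  0.09707281]
dot side 36 [ 0.51697037 -0.12984757  0.04742819]
```

```bash
python3 -c "
import cv2;i=cv2.imread('pics/side2.png');cv2.imwrite('pics/side2b.png',cv2.resize(i,(600,600),interpolation=cv2.INTER_CUBIC))"
```

```text
(no output)
```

View pics/side2b.png

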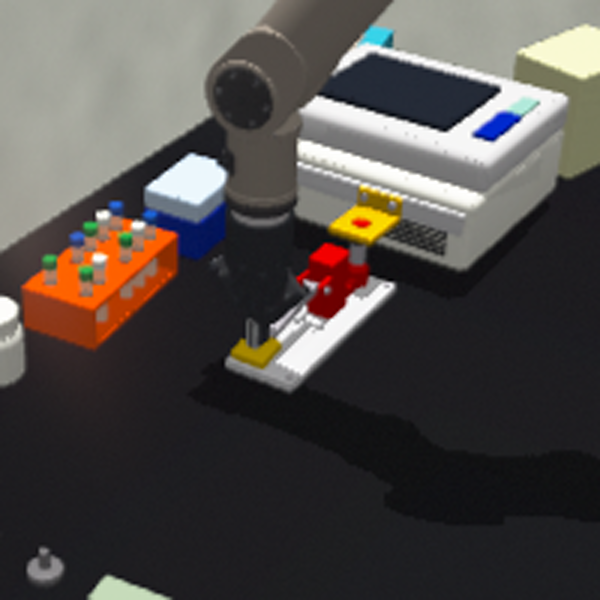

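The picture shows the fingers holding the paddle down at (255,350), the bracket lifted at (362,222), and the dot up 16 mm. Now I'll release the handle, check, and do the second stroke.

```bash
python3 - <<'E'
from p import *
for th in(.4,.2,0): env.movel(tip(th,0),velocity=.08)
env.movel(tip(0,.06),velocity=.1); env.dwell(.8);rep("up")
mark()
i,_,W=cloud("wrist");h=cv2.cvtColor(i,cv2.COLOR_BGR2HSV);v=~np.isnan(W[...,2]);r=W[...,:2]-O
X=r@x;Y=r@np.array([-x[1],x[0]])
i2,_,W=cloud("top");h=cv2.cvtColor(i2,cv2.COLOR_BGR2HSV);r=W[...,:2]-O;X=r@x;Y=r@np.array([-x[1],x[0]])
red=((h[...,0]<10)|(h[...,0]>170))&(h[...,1]>120)&(abs(Y)<.04)&(abs(X)<.04)&(abs(W[...,2]-.092)<.008);print("block",red.sum(),X[red].mean() if red.sum() else 0,Y[red].mean() if red.sum() else 0)
pl=(abs(Y)<.07)&(X>-.2)&(X<.12)&(abs(W[...,2]-.012)<.006)&(h[...,1]<40)&(h[...,2]>100)
if pl.sum():print("plate",pl.sum(),cv2.minAreaRect((np.c_[X[pl],Y[pl]]*1000).astype(np.float32)))
ye=(h[...,0]>15)&(h[...,0]<40)&(h[...,1]>100)&(X<-.1)&(X>-.22)&(abs(Y)<.05)&(W[...,2]>.02);print("pad z",ye.sum(),np.percentile(W[ye][:,2],[10,50,90]) if ye.sum() else"")
cv2.imwrite("pics/e.png",np.hstack([i2[190:275,250:370].repeat(4,0).repeat(3,1),cv2.resize(i,(440,340))]))
E
```

```text
up 22.98 [0.5174 0.0914 0.2596] [-0.2  0.9 -0.9]
dot top 33 [ 0.51833026 -0.13552361  0.08241262]
block 145 2.7634091505791012e-06 -0.003080093617844008
plate 814 ((4.743194580078125, 0.4409942626953125), (91.52007293701172, 194.0091094970703), 89.98029327392578)
pad z 0
```

View pics/e.png

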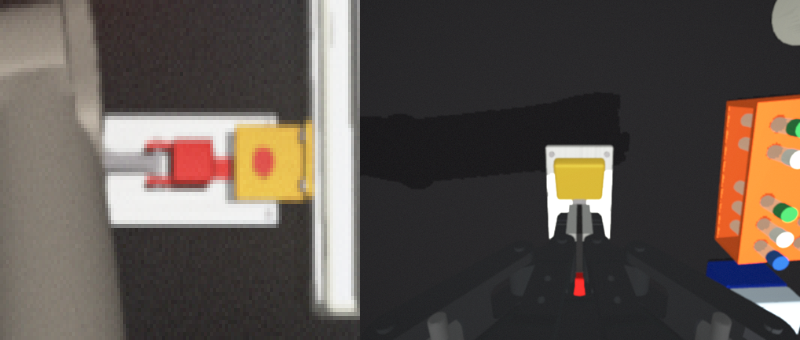

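The left picture shows the jack unmoved with its saddle hidden under the bracket. The right picture shows the paddle up at (580,178). Before the last stroke I'll check the paddle and mark heights numerically.

```bash
python3 - <<'E'
from p import *
z=[]
for k in range(5):
    i,_,W=cloud("top");h=cv2.cvtColor(i,cv2.COLOR_BGR2HSV);r=((h[...,0]<10)|(h[...,0]>170))&(h[...,1]>120)&(np.hypot(W[...,0]-.519,W[...,1]+.134)<.015);z.append(W[r][:,2].mean())
i,_,W=cloud("wrist");h=cv2.cvtColor(i,cv2.COLOR_BGR2HSV);r=W[...,:2]-O;X=r@x
ye=(h[...,0]>15)&(h[...,0]<40)&(h[...,1]>100)&(X<-.1)&(X>-.22)&(W[...,2]>.02)
pz=np.percentile(W[ye][:,2],[5,50,95]);print(np.round(z,4),np.mean(z),ye.sum(),pz)
assert np.mean(z)<.0825 and pz[1]>.11
print(env.movel(tip(0,-.01),velocity=.05,stop_force=2));rep("touch")
down(); env.dwell(.6);rep("held")
z=[]
for k in range(4):
    i,_,W=cloud("top");h=cv2.cvtColor(i,cv2.COLOR_BGR2HSV);r=((h[...,0]<10)|(h[...,0]>170))&(h[...,1]>120)&(np.hypot(W[...,0]-.519,W[...,1]+.137)<.018);z.append(W[r][:,2].mean())
print(np.mean(z)); s=env.get_state()
if np.mean(z)>.092 and s["force"][2]>6: print(job.job_done());rep("done")
E
```

```text
[0.0816 0.0815 0.0809 0.0801 0.0815] 0.08111148629916173 3203 [0.11985795 0.13010191 0.13605784]
False
touch 24.98 [0.5175 0.0914 0.1898] [-2.1 -0.5  2.3]
0.15 25.33 [0.5171 0.1001 0.1804] [-0.4  0.4  1.8]
0.3 25.81 [0.5177 0.1043 0.1618] [-1.6 -1.8 10.3]
0.45 26.28 [0.5177 0.1064 0.1426] [-1.4 -1.9 11. ]
0.59 26.73 [0.5178 0.1059 0.1248] [-2.2 -1.8 15.8]
held 27.33 [0.5178 0.106  0.1249] [-2.2 -2.6 15. ]
0.09676815903531504
the job is handed in; nothing more can be done
None
the job is handed in; nothing more can be done
```

The job is handed in at 27 s: the jack stands flat with its saddle within about 1 mm of the dot, the trial stroke and full return were done, and the arm is holding the handle down with about 15 N, with the mark about 16 mm up; the hand-in call gave no verdict.

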